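# Find the loose bench socket and hold its cover open

## Task

One of the three sockets in the bench power box has worked loose: tap the blue covers gently in turn to find the one that sinks right back into the box. Lift the spring cover of that socket, without pulling the socket up again, leaving the other covers shut and the things around the box undisturbed. Finish still holding this cover well open with the fingers, at some 60 degrees, so that the technician across the bench can get a screwdriver to the fixing screws.

Things in the scene. Friction and masses are not known exactly. Their poses are not given: they have to be found in the camera images.
- power_box: grey trunking fixed to the bench, 354 mm long (y), 100 deep (x), 70 high; origin under its centre on the bench, z up. Three white outlets in its top, side by side: 1 at y = +115 mm, 2 at 0, 3 at -115. Their blue covers are hinged on the -x side, with lips on the +x side, and open up and back towards -x
- outlet_1 (a joint): how far outlet 1 (faceplate, socket and cover together) is pushed back into the box, m: 0 as found, at most 0.006. A sound outlet rests on a rigid bracket and does not give (under 1 mm at 20 N). The loose one looks the same but gives all 6 mm under 3 to 6 N on its cover, and stays down by friction
- cover_1 (a joint): opening angle of the blue cover of outlet 1, rad: 0 shut, grows as its lip is lifted, at most 1.9. A light spring always pulls it shut (about 1 N at the lip), so it must be held
- hinge_1 (a point): point on the hinge line of cover 1, mid-width, level with the cover's underside: 38 mm to -x of the outlet's centre, 79 mm above the bench as found. Axes turn with the cover: x from hinge to lip, y along the hinge, z out of the outer face
- tap_1 (a point): middle of the outer (upper) face of cover 1, 90 mm above the bench as found, 38 mm from the hinge; the cover's plate is 80 mm (x) by 78 mm (y) by 10 mm
- lip_1 (a point): centre of the lip of cover 1: a block 22 mm (x) by 36 (y) by 16 (z) at the middle of the free edge, 91 mm from the hinge along the cover's x, 8 mm above the underside. It overhangs the box's +x face by 14 mm. Pinch it from above across the 36 mm (fingers closing along the box's y), or hook it from below
- outlet_2 (a joint): how far outlet 2 (faceplate, socket and cover together) is pushed back into the box, m: 0 as found, at most 0.006. A sound outlet rests on a rigid bracket and does not give (under 1 mm at 20 N). The loose one looks the same but gives all 6 mm under 3 to 6 N on its cover, and stays down by friction
- cover_2 (a joint): opening angle of the blue cover of outlet 2, rad: 0 shut, grows as its lip is lifted, at most 1.9. A light spring always pulls it shut (about 1 N at the lip), so it must be held
- hinge_2 (a point): point on the hinge line of cover 2, mid-width, level with the cover's underside: 38 mm to -x of the outlet's centre, 79 mm above the bench as found. Axes turn with the cover: x from hinge to lip, y along the hinge, z out of the outer face
- tap_2 (a point): middle of the outer (upper) face of cover 2, 90 mm above the bench as found, 38 mm from the hinge; the cover's plate is 80 mm (x) by 78 mm (y) by 10 mm
- lip_2 (a point): centre of the lip of cover 2: a block 22 mm (x) by 36 (y) by 16 (z) at the middle of the free edge, 91 mm from the hinge along the cover's x, 8 mm above the underside. It overhangs the box's +x face by 14 mm. Pinch it from above across the 36 mm (fingers closing along the box's y), or hook it from below
- outlet_3 (a joint): how far outlet 3 (faceplate, socket and cover together) is pushed back into the box, m: 0 as found, at most 0.006. A sound outlet rests on a rigid bracket and does not give (under 1 mm at 20 N). The loose one looks the same but gives all 6 mm under 3 to 6 N on its cover, and stays down by friction
- cover_3 (a joint): opening angle of the blue cover of outlet 3, rad: 0 shut, grows as its lip is lifted, at most 1.9. A light spring always pulls it shut (about 1 N at the lip), so it must be held
- hinge_3 (a point): point on the hinge line of cover 3, mid-width, level with the cover's underside: 38 mm to -x of the outlet's centre, 79 mm above the bench as found. Axes turn with the cover: x from hinge to lip, y along the hinge, z out of the outer face
- tap_3 (a point): middle of the outer (upper) face of cover 3, 90 mm above the bench as found, 38 mm from the hinge; the cover's plate is 80 mm (x) by 78 mm (y) by 10 mm
- lip_3 (a point): centre of the lip of cover 3: a block 22 mm (x) by 36 (y) by 16 (z) at the middle of the free edge, 91 mm from the hinge along the cover's x, 8 mm above the underside. It overhangs the box's +x face by 14 mm. Pinch it from above across the 36 mm (fingers closing along the box's y), or hook it from below
- slide_box: bystander: green plastic box of microscope slides, 85 x 105 x 35 mm, lying loose on the -x side of the power box; origin at the centre of its underside
- oil_bottle: bystander: small amber oil bottle, 36 mm across, 70 mm high, standing loose on the +x side of the power box; origin at the centre of its foot
- objective: bystander: microscope objective, steel with a blue and a black ring, 28 mm across, 45 mm high, standing loose on the +x side of the power box; origin at the centre of its foot

How it is judged:
By the outcome, as a careful person would: the job done as asked, in the order asked, and still so for the second after the job is handed in, while the arm keeps its last pose, push and grip.
It also fails if it takes over 48 s, if anything falls off the work surface, if the arm or the gripper's body presses on something with over 40 N, if the wrist force passes 120 N, or if a joint passes its speed limit or range.

## Robot

A 6-joint arm with a two-finger parallel gripper is mounted at the origin on the work surface. World frame = base frame: x ahead of the robot, y to its left, z up, the work surface at z = 0. Lengths are in m, angles in degrees, forces in N, time in s.
With the tool pointing down it reaches from about 0.375 to 0.9 m from the base axis. Payload 3.1 kg.
Tool frame: the origin (TCP) lies at the very end of the fingers, on their centre line; the grasp point (between the pads) lies 19 mm behind it; z points along the fingers, y is the line along which they close (so a half turn about z gives the same grasp; the last joint's range is limited). The gripper opens to 87 mm and grips with 3 to 60 N. Pads are 19 mm wide; open, the fingers measure 117 mm over their backs; the gripper's body (75 mm by 190 mm) begins 51 mm behind the grasp point.
Start: joints at [-75.602, 30.224, 82.088, -0, 67.689, -10.227], TCP at [0.26, -0.568, 0.223] pointing down, gripper open.
Joint ranges: [-176.69, 176.69], [-43.24, 126.21], [12.49, 139.97], [-82, 262], [0, 151.66], [-163.58, 163.58]. Speed limits (degrees/s): [159.86, 159.86, 180, 180, 180, 180].

## Interface

Orientations are given as a 3x3 rotation matrix whose columns are the frame's x, y, z axes.
In Python, from rig import bot, imaging gives the robot as it stands.
- The arm moves only by the tool drive_tool, never from a script. Its argument "deltas" is text: rows parted by semicolons, each of 5 numbers parted by spaces: the finger opening in mm, from 0 to 87, then the shift along the world's x, y, z in mm, then the turn about the world's z in rad. In form: jaw dx dy dz twist; .... A call has 1 to 12 rows; each row is the pose to reach, as a shift and turn from the pose commanded when the call began; what a row does not reach only later rows make up. A row lasts 1/10 s, in which the tool goes at most 50 mm and 8.59 degrees, less where a joint would pass 70% of its speed; a pose out of reach is approached as far as the arm can. A call with a gripper value outside its range is refused whole. The fingers move at their own pace and stop on an object; the grip force is fixed at half the most. Time passes only in rows, so rows that repeat a pose let the fingers close. It gives the time, the measured TCP pose, the force, the opening and the grip force at its end, in the units of the state.
- bot.read_state(): the state, without advancing time (a new reading comes with each control period).
- imaging.capture(name): name is "scene" or "top"; returns the picture (480x640x3 uint8, red, green, blue); there is no depth.
- imaging.camera_model(name): a dict with "fx", "fy", "cx", "cy" (pixels), "dist" ([k1, k2, p1, p2, k3] as OpenCV has them; the pictures are not rectified), "T" (4x4, takes a point from camera to world coordinates). Camera axes: x right, y down, z forward; pixel columns grow to the right and rows downward; lengths in m; the calibration is good to about 2 mm. A picture is of the moment at which its call begins. camera_model takes no time and is no camera call.
- bot.hand_in(): hands the job in; it is judged then, once.
The state is a dict: "time_s": time; "joint_positions": joint angles; "qvel": joint speeds; "tau": joint torques, N m; "position": TCP position; "tcp_rot": TCP orientation; "force": force on the tool from outside, world axes, zero at the start; "moment": the same for the moment, N m; "opening": opening from 0.0 (shut) to 1.0 (fully open); "grasp_force": force on a finger pad.
Only numpy, scipy, OpenCV 4.12 (cv2) and the standard library are available. Lean on these libraries where they do the work, as an engineer would, in place of code of your own. Each camera call takes 0.05 s, during which the arm holds its last target. There are 200 camera calls.

## Working session

There is one attempt and no reset: what is moved stays moved. The work goes in short steps, Python scripts to look and compute and a tool call to move; the robot and the scene stay as the last step left them, time stands still between calls to the robot, and variables do not carry over. Pictures are saved under pics/ and viewed, at most 10 in all, crops included, and the job is handed in when it is done.

Besides the shell and the picture viewer there is one more tool, called after ">>>" as name(argument=value, ...) on one line, values as JSON. drive_tool: Moves the arm, as the interface text tells. Its arguments: {"type":"object","properties":{"deltas":{"type":"string"}},"required":["deltas"]}

```bash
mkdir -p pics
python3 - <<'E'
from rig import bot, imaging
import cv2
for n in("scene","top"):
    cv2.imwrite(f"pics/{n}0.png",imaging.capture(n)[:,:,::-1]); m=imaging.camera_model(n); print(m)
s=bot.read_state();print(s)
E
```

```text
{'fx': 524.3760641250238, 'fy': 524.3760641250238, 'cx': 317.41330275251966, 'cy': 240.87384442836031, 'dist': array([0.03163559, 0.        , 0.        , 0.        , 0.        ]), 'T': array([[-0.81189527,  0.33164608, -0.48045495,  1.03086243],
       [ 0.58362624,  0.48133755, -0.65398363,  0.59205016],
       [ 0.0143699 , -0.81137232, -0.58435303,  0.60442096],
       [ 0.        ,  0.        ,  0.        ,  1.        ]])}
{'fx': 572.1729820795911, 'fy': 572.1729820795911, 'cx': 320.399758876315, 'cy': 240.88689639137692, 'dist': array([0.04688926, 0.        , 0.        , 0.        , 0.        ]), 'T': array([[-0.01109673, -0.98374082,  0.17925086,  0.44051046],
       [-0.99990433,  0.00943625, -0.01011346,  0.04001224],
       [ 0.00825757, -0.17934594, -0.98375142,  0.88331749],
       [ 0.        ,  0.        ,  0.        ,  1.        ]])}
{'time_s': 0.1, 'joint_positions': array([-7.56027026e+01,  3.02737460e+01,  8.21479539e+01, -3.96817370e-04,
        6.76892607e+01, -1.02279060e+01]), 'qvel': array([-0.06052057, -0.25269331, -0.07150113,  0.05516738, -0.09302281,
       -0.07086398]), 'tau': array([ 7.14784528e-04, -4.40984809e+01, -1.77151072e+01,  6.34855963e-02,
        5.33721037e-02, -4.68490680e-05]), 'position': array([ 0.26028064, -0.56751155,  0.2216744 ]), 'tcp_rot': array([[ 9.09051891e-01,  4.16682638e-01, -4.87737108e-04],
       [ 4.16682787e-01, -9.09050022e-01,  1.87421374e-03],
       [ 3.37574898e-04, -1.90698920e-03, -9.99998125e-01]]), 'force': array([ 0.47563898, -0.9941073 , -0.3463506 ]), 'moment': array([-0.00111137, -0.01299633, -0.01530416]), 'grasp_force': 0.0, 'opening': 1.0003038494975047}
```

View pics/top0.png

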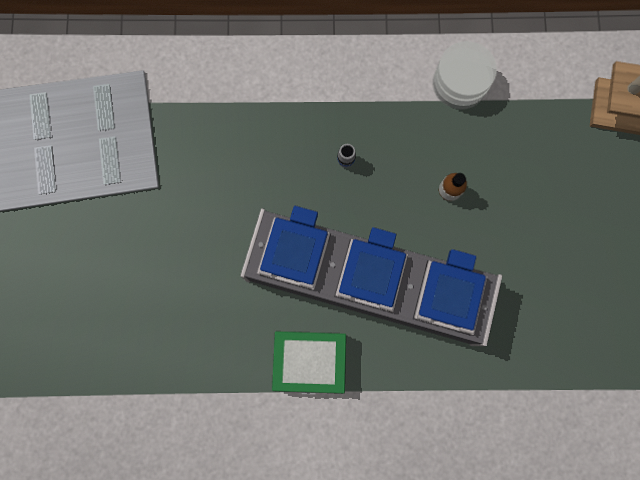

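View pics/scene0.png

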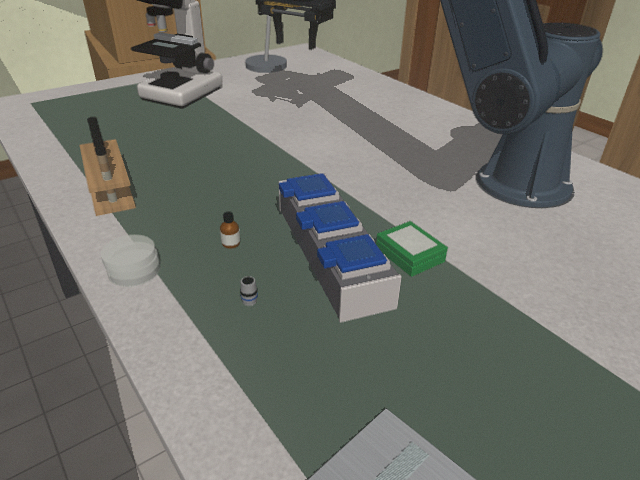

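The top view shows the box with covers centred near (295,250), (373,272) and (453,294), and lips at the upper edges. The objective is at (346,154), the bottle at (453,185) and the slide box at (310,362). Next I'll take an enlarged crop to measure.

Run:
```python
import cv2
a=cv2.imread("pics/top0.png")[200:350,235:510]
cv2.imwrite("pics/crop1.png",cv2.resize(a,None,fx=2.9,fy=2.9,interpolation=cv2.INTER_CUBIC)[:, :800])
```

```text
(no output)
```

View pics/crop1.png

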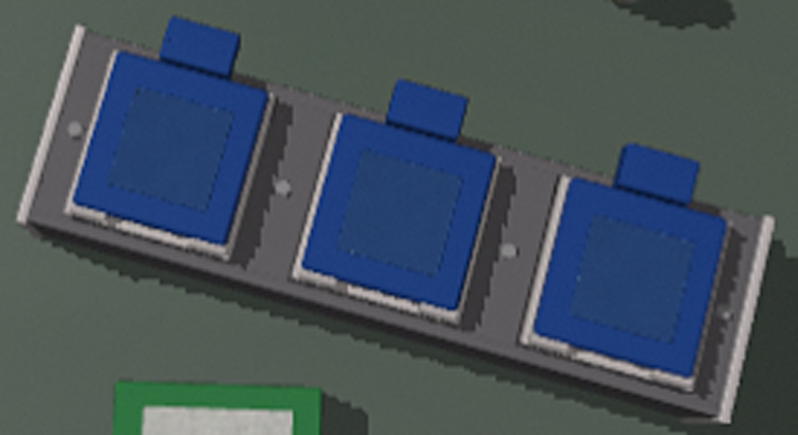

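```bash
cat > h.py <<'E'
import numpy as np, cv2
from rig import bot, imaging
from scipy.optimize import least_squares
def proj(P,n):
    m=imaging.camera_model(n);Ti=np.linalg.inv(m["T"])
    K=np.array([[m["fx"],0,m["cx"]],[0,m["fy"],m["cy"]],[0,0,1]])
    return cv2.projectPoints(np.asarray(P,float),cv2.Rodrigues(Ti[:3,:3])[0],Ti[:3,3],K,m["dist"])[0][:,0]
def back(uv,z,n):
    m=imaging.camera_model(n);K=np.array([[m["fx"],0,m["cx"]],[0,m["fy"],m["cy"]],[0,0,1]])
    r=np.c_[cv2.undistortPoints(np.array(uv,float).reshape(-1,1,2),K,m["dist"])[:,0],[1]*len(uv)]@m["T"][:3,:3].T
    o=m["T"][:3,3];return o+r*((np.array(z)-o[2])/r[:,2])[:,None]
def w(p,L):
    L=np.asarray(L,float);c,s=np.cos(p[2]),np.sin(p[2])
    return np.c_[p[0]+c*L[:,0]-s*L[:,1],p[1]+s*L[:,0]+c*L[:,1],L[:,2]]
E
python3 - <<'E'
from h import *
uv=np.array([(116,50),(273,93),(227,246),(72,208),(341,113),(497,156),(460,312),(302,268),(570,177),(727,217),(688,379),(533,333),
(78,26),(20,220),(772,217),(727,420)])/2.9+[235,200]
L=[(sx*.04,cy+sy*.039,.09) for cy in(.115,0,-.115) for sx,sy in((1,1),(1,-1),(-1,-1),(-1,1))]+[(.05,.177,.07),(-.05,.177,.07),(.05,-.177,.07),(-.05,-.177,.07)]
f=lambda p:(proj(w(p,L),"top")-uv).ravel()
r=least_squares(f,[.5,0,-.2]);p=r.x;print("box",p,np.degrees(p[2]));print(r.fun.reshape(-1,2).round(1).tolist())
for i,cy in enumerate((.115,0,-.115)): print(i+1,w(p,[(0,cy,.09),(.053,cy,.087),(-.038,cy,.079)]).round(4).tolist())
print(proj(w(p,L[:12:1]),"scene").round(0).tolist())
print("slide corners",back([(274,333),(345,334)],[.035]*2,"top"))
print("obj,bottle tops",back([(346.5,149),(459,180)],[.045,.07],"top"), back([(248,300),(231,245)],[0,0],"scene"))
E
```

```text
box [ 0.53870052 -0.04059099 -0.28290847] -16.209461245364032
[[-0.2, -0.2], [-1.3, -0.5], [-0.8, 1.2], [-1.2, -0.8], [0.5, -0.4], [0.4, -0.5], [-0.9, 0.9], [-1.0, 0.7], [0.9, -0.7], [1.4, 0.5], [2.2, 0.7], [0.1, 0.9], [0.7, 0.5], [0.6, -0.7], [-0.9, -0.2], [-0.6, -1.5]]
1 [[0.5708, 0.0698, 0.09], [0.6217, 0.055, 0.087], [0.5343, 0.0804, 0.079]]
2 [[0.5387, -0.0406, 0.09], [0.5896, -0.0554, 0.087], [0.5022, -0.03, 0.079]]
3 [[0.5066, -0.151, 0.09], [0.5575, -0.1658, 0.087], [0.4701, -0.1404, 0.079]]
[[341.0, 268.0], [324.0, 240.0], [367.0, 232.0], [387.0, 258.0], [316.0, 229.0], [302.0, 206.0], [343.0, 199.0], [359.0, 221.0], [296.0, 196.0], [285.0, 177.0], [322.0, 171.0], [336.0, 190.0]]
slide corners [[ 0.45894524  0.10059935  0.035     ]
 [ 0.45634188 -0.003146    0.035     ]]
obj,bottle tops [[ 0.73603585 -0.01020117  0.045     ]
 [ 0.67782681 -0.17333224  0.07      ]] [[ 0.73141797 -0.01173946  0.        ]
 [ 0.68012371 -0.16849156  0.        ]]
```

>>> drive_tool(deltas="20 25 42 0 -0.07; 10 50 84 0 -0.15; 0 74 125 0 -0.22; 0 99 167 0 -0.3; 0 124 208 0 -0.37; 0 148 250 0 -0.45; 0 173 292 0 -0.52; 0 198 334 0 -0.6; 0 222 375 -20 -0.67; 0 247 417 -60 -0.712; 0 247 417 -90 -0.712; 0 247 417 -103 -0.712")

```text
time_s: 1.3
position: [0.5059, -0.1476, 0.1161]
tcp_rot: [[0.961, -0.275, -0.006], [-0.275, -0.961, 0.004], [-0.007, -0.002, -1.0]]
force: [-0.1, -0.2, 0.2]
opening: 0.03
grasp_force: 0.0
```

>>> drive_tool(deltas="0 0 0 0 0; 0 0 0 -8 0; 0 0 0 -16 0; 0 0 0 -22 0; 0 0 0 -25 0; 0 0 0 -25 0")

```text
time_s: 1.9
position: [0.5072, -0.1513, 0.0944]
tcp_rot: [[0.96, -0.279, -0.0], [-0.279, -0.96, 0.0], [-0.0, -0.0, -1.0]]
force: [-0.4, -0.2, -0.3]
opening: 0.003
grasp_force: 0.0
```

>>> drive_tool(deltas="0 0 0 -2 0; 0 0 0 -4 0; 0 0 0 -5 0; 0 0 0 -6 0; 0 0 0 -6 0")

```text
time_s: 2.4
position: [0.5075, -0.1512, 0.0889]
tcp_rot: [[0.96, -0.278, 0.0], [-0.278, -0.96, -0.0], [0.0, 0.0, -1.0]]
force: [-0.6, -0.5, 3.1]
opening: 0.004
grasp_force: 1.7
```

>>> drive_tool(deltas="0 0 0 -1 0; 0 0 0 -2 0; 0 0 0 -2 0; 0 0 0 -2 0")

```text
time_s: 2.8
position: [0.5077, -0.1512, 0.0883]
tcp_rot: [[0.961, -0.278, 0.001], [-0.278, -0.961, -0.001], [0.001, 0.0, -1.0]]
force: [-3.1, 1.8, 14.1]
opening: -0.001
grasp_force: 7.2
```

>>> drive_tool(deltas="0 0 0 10 0; 0 0 0 28 0; 0 10 37 28 0; 0 21 74 28 0; 0 32 110 28 0; 0 32 110 28 0; 0 32 110 18 0; 0 32 110 8 0; 0 32 110 5 0; 0 32 110 3 0; 0 32 110 2 0; 0 32 110 2 0")

```text
time_s: 4.0
position: [0.5383, -0.042, 0.0888]
tcp_rot: [[0.96, -0.279, -0.002], [-0.279, -0.96, -0.0], [-0.002, 0.001, -1.0]]
force: [-3.2, -1.4, 4.7]
opening: 0.004
grasp_force: 2.4
```

>>> drive_tool(deltas="0 0 0 -1 0; 0 0 0 -2 0; 0 0 0 -2 0; 0 0 0 -2 0")

```text
time_s: 4.4
position: [0.5385, -0.042, 0.0883]
tcp_rot: [[0.96, -0.279, -0.001], [-0.279, -0.96, -0.0], [-0.001, 0.001, -1.0]]
force: [-5.2, -0.7, 14.9]
opening: 0.007
grasp_force: 7.4
```

>>> drive_tool(deltas="0 0 0 10 0; 0 0 0 28 0; 0 10 37 28 0; 0 21 74 28 0; 0 32 110 28 0; 0 32 110 28 0; 0 32 110 18 0; 0 32 110 8 0; 0 32 110 5 0; 0 32 110 3 0; 0 32 110 2 0; 0 32 110 0 0")

```text
time_s: 5.6
position: [0.5713, 0.0682, 0.0868]
tcp_rot: [[0.96, -0.279, -0.0], [-0.279, -0.96, -0.0], [-0.0, 0.0, -1.0]]
force: [-1.6, -1.1, 3.7]
opening: -0.001
grasp_force: 1.5
```

>>> drive_tool(deltas="0 0 0 -1 0; 0 0 0 -2 0; 0 0 0 -3 0; 0 0 0 -4 0; 0 0 0 -4 0")

```text
time_s: 6.1
position: [0.5719, 0.0688, 0.0831]
tcp_rot: [[0.961, -0.278, 0.001], [-0.278, -0.961, -0.0], [0.001, 0.0, -1.0]]
force: [-1.4, -2.8, 5.4]
opening: 0.004
grasp_force: 2.7
```

>>> drive_tool(deltas="0 0 0 -1 0; 0 0 0 -2 0; 0 0 0 -3 0; 0 0 0 -3 0")

```text
time_s: 6.5
position: [0.5721, 0.0687, 0.0823]
tcp_rot: [[0.961, -0.278, 0.002], [-0.278, -0.961, -0.001], [0.002, 0.0, -1.0]]
force: [-4.8, -2.1, 17.6]
opening: 0.006
grasp_force: 9.6
```

Run:
```python
from h import *
p=[.5387,-.0406,-.2829]
uv=np.array([(175,16),(240,35),(163,57),(234,76)])/2.9+[235,200]
print(back(uv,[.095]*4,"top").round(4).tolist()); print(w(p,[(.064,.133,.095),(.064,.097,.095),(.042,.133,.095),(.042,.097,.095)]).round(4).tolist())
```

```text
[[0.6354, 0.0668, 0.095], [0.6256, 0.0352, 0.095], [0.615, 0.0727, 0.095], [0.6052, 0.0383, 0.095]]
[[0.6373, 0.0692, 0.095], [0.6272, 0.0347, 0.095], [0.6162, 0.0754, 0.095], [0.6061, 0.0408, 0.095]]
```

>>> drive_tool(deltas="0 0 0 15 0; 20 0 0 40 0; 40 17 -5 60 0; 60 35 -10 60 0; 62 52 -15 60 0; 62 52 -15 60 0; 62 52 -15 40 0; 62 52 -15 20 0; 62 52 -15 5 0; 62 52 -15 -4 0; 62 52 -15 -4 0")

```text
time_s: 7.6
position: [0.622, 0.0542, 0.0739]
tcp_rot: [[0.96, -0.278, -0.004], [-0.278, -0.96, 0.0], [-0.004, 0.001, -1.0]]
force: [-0.4, 1.1, -0.3]
opening: 0.704
grasp_force: 0.0
```

Run:
```python
from h import *
a=imaging.capture("scene")[160:340,250:450,::-1]
b=imaging.capture("top")[170:320,220:420,::-1]
f=lambda i:cv2.resize(i,(400,int(i.shape[0]*2)),interpolation=cv2.INTER_CUBIC)
A,B=f(a),f(b);B=cv2.copyMakeBorder(B,0,A.shape[0]-B.shape[0],0,0,0)
cv2.imwrite("pics/g1.png",np.hstack([A,B]))
```

```text
(no output)
```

View pics/g1.png

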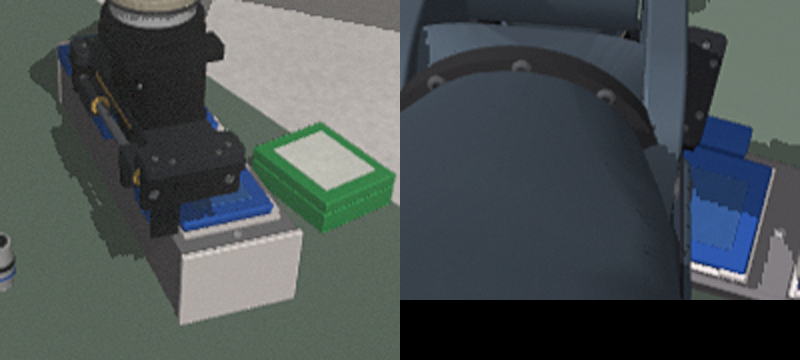

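The fingers (scene crop near (160,215)) straddle the lip, with cover 1 still shut and sunk. I'll close them gently.

>>> drive_tool(deltas="50 0 0 0 0; 42 0 0 0 0; 40 0 0 0 0; 38 0 0 0 0; 37 0 0 0 0; 36 0 0 0 0; 36 0 0 0 0; 36 0 0 0 0")

```text
time_s: 8.5
position: [0.6237, 0.0544, 0.0756]
tcp_rot: [[0.96, -0.279, 0.001], [-0.279, -0.96, 0.001], [0.0, -0.001, -1.0]]
force: [0.7, 2.2, -0.3]
opening: 0.414
grasp_force: 1.3
```

>>> drive_tool(deltas="35 0 0 0 0; 35 0 0 0 0; 35 0 0 0 0")

```text
time_s: 8.8
position: [0.6237, 0.0544, 0.0756]
tcp_rot: [[0.96, -0.279, 0.001], [-0.279, -0.96, 0.001], [0.0, -0.001, -1.0]]
force: [1.1, 4.6, 0.3]
opening: 0.411
grasp_force: 27.9
```

>>> drive_tool(deltas="36 0 0.7 0 0; 36 0 0.7 0 0; 35.8 0 0.7 0 0; 35.8 0 0.7 0 0; 35.8 0 0.7 0 0")

```text
time_s: 9.3
position: [0.6237, 0.0545, 0.0756]
tcp_rot: [[0.96, -0.279, 0.001], [-0.279, -0.96, -0.0], [0.001, -0.0, -1.0]]
force: [2.0, 2.7, 1.1]
opening: 0.413
grasp_force: 5.6
```

>>> drive_tool(deltas="35.7 0 0 1 0; 35.7 -0.2 0 2 0; 35.7 -0.4 0.1 4 0; 35.7 -0.7 0.2 6 0; 35.7 -1.1 0.3 8 0; 35.7 -1.1 0.3 8 0")

```text
time_s: 9.9
position: [0.6224, 0.0549, 0.0839]
tcp_rot: [[0.96, -0.278, 0.0], [-0.278, -0.96, -0.0], [0.0, -0.0, -1.0]]
force: [2.0, 3.3, -1.1]
opening: 0.414
grasp_force: 8.4
```

>>> drive_tool(deltas="35.7 -0.8 0.2 4 0; 35.7 -1.8 0.5 7.7 0; 35.7 -2.9 0.8 11.5 0; 35.7 -4.2 1.2 15.2 0; 35.7 -5.7 1.6 19 0; 35.7 -7.4 2.1 22.5 0; 35.7 -7.4 2.1 22.5 0")

```text
time_s: 10.6
position: [0.6149, 0.0571, 0.1067]
tcp_rot: [[0.96, -0.278, 0.001], [-0.278, -0.96, -0.0], [0.001, -0.0, -1.0]]
force: [2.5, 1.5, 0.0]
opening: 0.413
grasp_force: 8.4
```

>>> drive_tool(deltas="35.7 -1.8 0.5 3.6 0; 35.7 -3.6 1 7.2 0; 35.7 -5.7 1.6 10.6 0; 35.7 -7.9 2.3 14 0; 35.7 -10.3 3 17 0; 35.7 -12.7 3.7 20 0; 35.7 -12.7 3.7 20 0")

```text
time_s: 11.3
position: [0.6023, 0.0607, 0.1267]
tcp_rot: [[0.96, -0.278, 0.001], [-0.278, -0.96, -0.0], [0.001, -0.0, -1.0]]
force: [3.6, 2.2, 0.7]
opening: 0.412
grasp_force: 8.5
```

>>> drive_tool(deltas="35.7 -2.5 0.7 3.2 0; 35.7 -5.1 1.5 6.2 0; 35.7 -7.9 2.3 8.9 0; 35.7 -10.8 3.2 11.4 0; 35.7 -13.8 4.1 13.8 0; 35.7 -17 5 16.1 0; 35.7 -17 5 16.1 0")

```text
time_s: 12.0
position: [0.5852, 0.0658, 0.1428]
tcp_rot: [[0.961, -0.278, 0.001], [-0.278, -0.961, -0.0], [0.001, -0.0, -1.0]]
force: [3.9, 2.5, 2.1]
opening: 0.412
grasp_force: 8.5
```

>>> drive_tool(deltas="35.7 -3.2 0.9 2.4 0; 35.7 -6.6 1.9 4.6 0; 35.7 -10 2.9 6.5 0; 35.7 -13.5 3.9 8.1 0; 35.7 -15 4.4 8.8 0; 35.7 -16.4 4.8 9.4 0; 35.7 -16.4 4.8 9.4 0; 35.7 -16.4 4.8 9.4 0")

```text
time_s: 12.8
position: [0.5693, 0.0704, 0.1519]
tcp_rot: [[0.96, -0.278, 0.001], [-0.278, -0.96, -0.0], [0.001, -0.0, -1.0]]
force: [3.8, 2.0, 4.8]
opening: 0.411
grasp_force: 8.4
```

Run:
```python
from h import *
a=imaging.capture("scene")[120:340,230:470,::-1]
b=imaging.capture("top")[130:400,200:520,::-1]
A=cv2.resize(a,(480,440),interpolation=cv2.INTER_CUBIC);B=cv2.resize(b,(320,270));B=cv2.copyMakeBorder(B,0,170,0,0,0)
cv2.imwrite("pics/g2.png",np.hstack([A,B]))
```

```text
(no output)
```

View pics/g2.png

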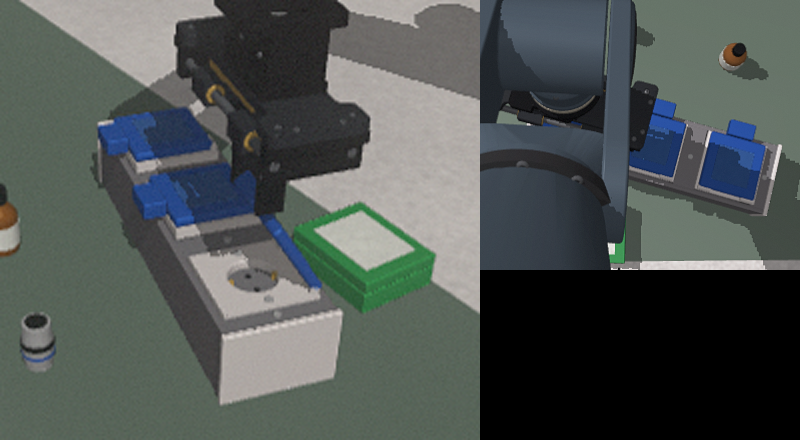

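The scene crop shows cover 1 raised and held at its lip by the fingers at (270,195). The near edge of its plate runs from (320,288) to (265,215), covers 2 and 3 are shut, and the bystanders haven't moved. I'll check the angle against projections.

Run:
```python
from h import *
p=[.5380,-.0415,-.2829]
for t in (50,55,60,65,70):
    a=np.radians(t);q=[(-.038+x*np.cos(a)-z*np.sin(a),.154,.072+x*np.sin(a)+z*np.cos(a)) for x,z in((-.002,0),(.078,0),(.078,.01))]
    print(t,((proj(w(p,q),"scene")-[230,120])*2).round(0).tolist())
s=bot.read_state();print(s["force"],s["position"],s["time_s"])
```

```text
50 [[311.0, 294.0], [257.0, 245.0], [267.0, 237.0]]
55 [[311.0, 295.0], [264.0, 240.0], [275.0, 232.0]]
60 [[311.0, 295.0], [271.0, 234.0], [282.0, 227.0]]
65 [[310.0, 295.0], [279.0, 230.0], [290.0, 223.0]]
70 [[310.0, 295.0], [287.0, 225.0], [298.0, 220.0]]
[5.22933023 1.30807838 5.13563306] [0.56934069 0.07038644 0.15184564] 12.9
```

```bash
python3 -c "
from rig import bot
print(bot.hand_in())"
```

```text
the job is handed in; nothing more can be done
None
```

Outlet 1 was the loose one: its cover sank the full 6 mm when tapped, while outlets 2 and 3 held firm. I handed in the job with cover 1 held open by the fingers at about 60° (58–62° by picture and arm position), the socket still down as far as I could tell, the other two covers shut and nothing around the box disturbed.

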